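# Put a carton of chocolates on the display stand

### The arm

A 6-joint arm with a two-finger parallel gripper is mounted at the origin on the work surface. World frame = base frame: x ahead of the robot, y to its left, z up, the work surface at z = 0. Lengths are in m, angles in degrees, forces in N, time in s.
With the tool pointing down it reaches from about 0.3 to 0.85 m from the base axis. Payload 4.2 kg.
Tool frame: the origin (TCP) lies midway between the tips of the shut fingers; the grasp point (between the pads) lies 19 mm behind it; z points along the fingers, y is the line along which they close (so a half turn about z gives the same grasp; the last joint's range is limited). The gripper opens to 91 mm and grips with 3 to 60 N. Pads are 32 mm wide; open, the fingers measure 118 mm over their backs; the gripper's body (76 mm by 178 mm) begins 60 mm behind the grasp point.
Start: joints at [-1.146, 18.312, 89.639, -0, 72.044, -1.146], TCP at [0.575, 0, 0.214] pointing down, gripper open.
Joint ranges: [-177.97, 177.97], [-48.28, 115.42], [12.27, 149.76], [-77.06, 257.06], [2.81, 150.46], [-146.56, 146.56]. Speed limits (degrees/s): [147.25, 147.25, 180, 180, 180, 180].

### API

Orientations are given as a 3x3 rotation matrix whose columns are the frame's x, y, z axes.
In Python, from workcell import ctrl, cams, hand_in gives the robot as it stands. Calls block until the motion is done:
- ctrl.goto(position, orientation): joint-space move of the TCP to a pose.
- ctrl.move_l(position, attitude=None, speed=0.15): straight line of the TCP; attitude=None keeps the orientation; speed is the mean speed in m/s.
- ctrl.goto_joints(angles): joint-space move.
- ctrl.gripper_to(opening, force=None): finger opening in m; force is the grip in N (None keeps the last); returns when the fingers have stopped.
- ctrl.sleep(seconds).
- ctrl.ik(position, orientation): joint angles nearest the present ones, or None.
- ctrl.read_state(): the state.
- cams.camera(name): name is "scene" or "side" or "wrist"; returns a dict with "img" (384x512x3 uint8, red, green, blue), "z_map" (384x512 float32, m along the optical axis (not along the pixel's ray), 0 where there is no reading), "fx", "fy", "cx", "cy" (pixels), "origin" and "rotation" of the camera in the world. Camera axes: x right, y down, z forward; pixel columns grow to the right and rows downward; lengths in m; the calibration is good to about 2 mm. The wrist camera is an equidistant fisheye: a pixel r from the principal point sees the ray r / f radians off the axis. A picture is of the moment at which its call begins.
A pose or a line that the arm cannot do raises ctrl.Unreachable and nothing moves.
- hand_in(): hands the job in; it is judged then, once.
The state is a dict: "time_s": time; "joint_positions": joint angles; "qd": joint speeds; "effort": joint torques, N m; "ee_pos": TCP position; "ee_rot": TCP orientation; "contact_force": force on the tool from outside, world axes, zero at the start; "wrist_torque": the same for the moment, N m; "grip_width": finger opening in m; "gripper_force": force on a finger pad.
Only numpy, scipy, OpenCV 4.12 (cv2) and the standard library are available. Lean on these libraries where they do the work, as an engineer would, in place of code of your own. Each camera call takes 0.05 s, during which the arm holds its last target. There are 200 camera calls.

### The job

Lift the lid of the wooden counter chest until it rests back on its stop, and leave it open. Take the gold carton with the brown bands out of the chest and set it gently, upright, on the narrow sloped ledge of the small blue display stand: square on, centred left to right, behind the brass lip and leaning flat against the back board. Do not drop the carton, and leave the white carton and everything else on the counter where it is.

Things in the scene. Friction and masses are not known exactly. Their poses are not given: they have to be found in the camera images.
- chest: fixed open-topped wooden chest, outside 190 (x) x 250 (y) x 150 (z) mm, walls and floor 8 mm thick. Origin: centre of its underside; x axis from its front (robot side) to its hinge side, z up. It stands left or right of the middle of the counter. The two cartons stand inside, side by side along y.
- lid (a joint): hinge of the chest's blue lid (a 190 x 250 x 8 mm plate lying on the rim, 0.22 kg): 0 = shut, grows as the front edge is lifted, up and over towards the chest's +x; stop at 1.9 rad. It swings freely: let go below about 1.5 rad it falls shut, above that it falls back on its stop.
- lid_hinge (a point): point on the lid's hinge line, at the middle of the chest's +x rim, 150 mm above the counter. The hinge line runs along the chest's y.
- lid_handle (a point): centre of the round head (28 mm across, 16 high) of the brass knob on the lid: 160 mm from the hinge line towards the front, 35 mm above the lid's upper face, mid-width; the neck below is 12 mm across. Moves with the lid; the knob can turn between finger pads that close along the chest's y.
- gold_carton: loose rigid carton of chocolates, gold-yellow with dark brown bands, 32 (x, thickness) x 85 (y, width) x 125 (z, height) mm, about 0.13 to 0.25 kg. Origin: centre of its underside; z up the carton. It stands upright in the chest, its thickness roughly along the chest's x, its top 17 mm below the chest's rim; either half of the chest. Either broad face may face outward on the stand.
- white_carton: carton of the same size and frame, white with red bands, standing in the other half of the chest; stays there.
- cradle: fixed blue cradle on the stand: board leaning back 20 degrees, ledge square to it, brass lip. Axes tilt with it: z up the board, x out of its front (about world +x), y along the ledge. Origin: on the ledge's top, mid-width, 75 mm above the counter, where the carton's underside centre belongs. Board face at x = -16 mm, its top edge at z = 58; lip's inner face at x = 26, top at z = 8; width 120.
- stand: fixed dark wooden block under the cradle, 120 (x) x 140 (y) x 45 (z) mm. Origin: on the counter, 30 mm behind the block's centre (towards its -x); z up. It stands on the other side of the counter from the chest. The upper 67 mm of a seated carton has nothing behind it.
- honey1: loose honey jar, 52 mm across, 85 high, near the middle between chest and stand; bystander. Origin: centre of its underside.
- honey2: another such jar, farther left; bystander.
- pumpkin1: loose small orange pumpkin ornament, 64 mm across, 60 high, in the middle nearer the robot; bystander. Origin: centre of its underside.
- pumpkin2: another such pumpkin, beyond the middle; bystander.
- candy_jar: loose green glass candy jar on a foot, 100 mm across, 182 high, on the right; bystander. Origin: centre of its underside.
Things that resemble listed ones, but are neither listed nor needed, are in the scene too. What is shaped like the stand but purple or red is not meant.

How it is judged (in metres and radians):
On the way:
1. the lid rests open on its stop (value of joint lid above 1.8 rad), for 0.2 s.
At the end, for the whole second after the job is handed in: Lid open on its stop (over 1.75 rad). Gold carton at rest on the cradle: underside centre within 15 mm of the middle along the ledge, 5 mm out from or into the board, 4 mm of the ledge top; height axis within 0.12 rad of the board's slope, width within 0.14 rad of the ledge line (value of joint lid above 1.75 rad and x of gold_carton in the frame of cradle between -0.005 and 0.005 m and y of gold_carton in the frame of cradle between -0.015 and 0.015 m and z of gold_carton in the frame of cradle between -0.004 and 0.004 m and angle between the z axis of gold_carton and the z axis of cradle, either way round below 0.12 rad and angle between the y axis of gold_carton and the y axis of cradle, either way round below 0.14 rad and linear speed of gold_carton below 0.02 m/s and angular speed of gold_carton below 0.1 rad/s); the robot touches nothing.
It fails at once if the gold carton is dropped or knocked over (moves faster than 0.5 m/s while no finger touches it) (linear speed of gold_carton above 0.5 m/s and contact force between the fingers and gold_carton below 0.1 N).
It fails at once if the white carton or another bystander is moved by more than 30 mm (distance of any of white_carton, honey1, honey2, pumpkin1, pumpkin2, candy_jar from where it was at the start of the episode above 0.03 m).
It fails at once if a bystander or the white carton is tipped by more than 0.5 rad (angle between any of white_carton, honey1, honey2, pumpkin1, pumpkin2, candy_jar's own z axis and vertical above 0.5 rad).
It also fails if it takes over 58 s, if anything falls off the work surface, if the arm or the gripper's body presses on something with over 40 N, if the wrist force passes 120 N, or if a joint passes its speed limit or range.

## Working session

There is one attempt and no reset: what is moved stays moved. The work goes in short steps, each a Python script; the robot and the scene stay as the last script left them, time stands still between calls to the robot, and variables do not carry over. Pictures are saved under pics/ and viewed, at most 10 in all, crops included, and the job is handed in when it is done.

```bash
mkdir -p pics; ls
cat > h.py <<'E'
import numpy as np, cv2
from workcell import ctrl, cams, hand_in
def cloud(c):
    z=c["z_map"]; v,u=np.mgrid[:z.shape[0],:z.shape[1]]
    p=np.dstack([(u-c["cx"])/c["fx"]*z,(v-c["cy"])/c["fy"]*z,z])
    P=p@np.array(c["rotation"]).T+np.array(c["origin"]); P[z==0]=np.nan
    return P
E
python3 - <<'E'
from h import *
a=cams.camera("scene");b=cams.camera("side")
for n,c in (("scene",a),("side",b)):
    cv2.imwrite(f"pics/{n}.png",cv2.resize(c["img"][:,:,::-1],(800,600)))
    np.savez(f"{n}.npz",**c)
    print(n,c["origin"],np.round(c["rotation"],3).tolist(),c["fx"],c["cx"],c["cy"])
E
```

```text
pics
scene [1.39624669 0.33480088 1.06291435] [[-0.359, 0.637, -0.682], [0.933, 0.251, -0.256], [0.008, -0.729, -0.685]] 476.1979133840898 253.72198535150926 193.2316468618705
side [-0.55300384  0.22365899  0.91215641] [[-0.225, -0.584, 0.78], [-0.974, 0.125, -0.187], [0.012, -0.802, -0.597]] 425.2082140120097 251.04215498201853 197.3493844906663
```

View pics/scene.png

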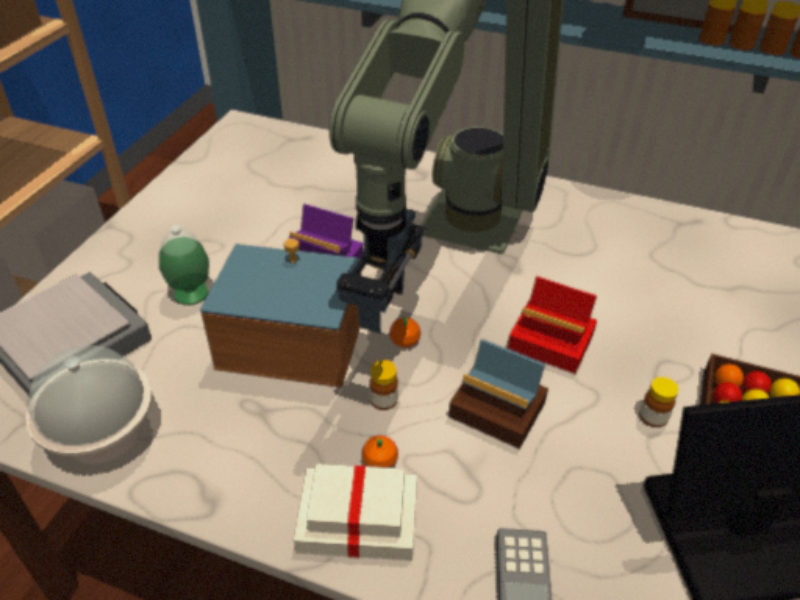

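View pics/side.png

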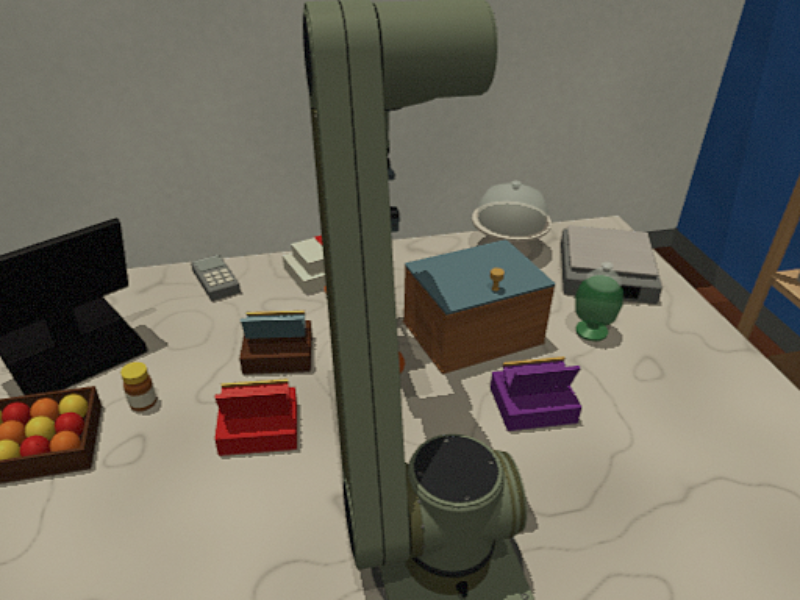

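The scene view shows the blue-lidded chest at about (285,310) with its knob at (291,247). The blue stand is at (498,390). Lookalike stands are red (555,325) and purple (325,235). The side view shows the chest at (478,300), the blue stand at (277,340), red at (257,420) and purple at (537,390). By the description, the blue one is right.

```bash
cat > meas.py <<'E'
from h import *
S={n:dict(np.load(n+".npz")) for n in("scene","side")}
def pts(n,hl,hh,box,zr,smin=50,vmin=30):
    c=S[n];P=cloud(c);h=cv2.cvtColor(c["img"],cv2.COLOR_RGB2HSV)
    m=(h[...,0]>=hl)&(h[...,0]<=hh)&(h[...,1]>=smin)&(h[...,2]>=vmin)
    m=cv2.erode(m.astype(np.uint8),np.ones((2,2)))>0
    m&=(P[...,2]>zr[0])&(P[...,2]<zr[1])&(P[...,0]>box[0])&(P[...,0]<box[1])&(P[...,1]>box[2])&(P[...,1]<box[3])
    return P[m]
if __name__=="__main__":
  for n in S:
    c=S[n];P=cloud(c)
    s=512/800
    for nm,u,v in ([("lid",270,290),("knob",291,244),("board",508,370),("wood",480,410)] if n=="scene" else [("lid",470,270),("knob",497,272),("board",280,328),("wood",277,358)]):
        i,j=int(v*s),int(u*s);print(n,nm,np.round(P[i,j],3),cv2.cvtColor(c["img"][i:i+1,j:j+1],cv2.COLOR_RGB2HSV)[0,0])
    L=pts(n,85,110,(0.2,0.9,-.5,.05),(.145,.17))
    r=cv2.minAreaRect(L[:,:2].astype(np.float32));print("lid",len(L),r,np.median(L[:,2]))
    K=pts(n,8,25,(0.2,0.9,-.5,.0),(.17,.23),80)
    if len(K):print("knob",len(K),np.median(K,0),K.min(0),K.max(0))
    B=pts(n,85,110,(0.3,0.9,.05,.4),(.05,.2),40)
    print("blue",len(B),B.min(0),B.max(0))
    m=np.median(B,0);B=B[np.linalg.norm(B-m,axis=1)<.1]
    q=B.mean(0);w=np.linalg.svd(B-q)[2];print("pl",len(B),q,w[2],"tilt",np.degrees(np.arcsin(abs(w[2][2]))))
    W=pts(n,0,15,(0.3,.9,.05,.4),(.035,.055),60,10)
    print("wood",len(W));
    if len(W)>5: print(cv2.minAreaRect(W[:,:2].astype(np.float32)))
    for k in (cv2.boxPoints(cv2.minAreaRect(W[:,:2].astype(np.float32))),cv2.boxPoints(r)): print(np.round(k,3).tolist())
E
python3 meas.py
```

```text
scene lid [ 0.546 -0.231  0.156] [ 95  60 127]
scene knob [ 0.458 -0.228  0.197] [ 18 188 214]
scene board [0.517 0.213 0.092] [97 70 84]
scene wood [0.581 0.185 0.042] [ 11 178  86]
lid 3434 ((0.5236538648605347, -0.21343030035495758), (0.1915772706270218, 0.24357254803180695), 11.577707290649414) 0.1567678385322392
knob 64 [ 0.4640707  -0.22275454  0.19828017] [ 0.44960328 -0.2367253   0.17009054] [ 0.47271012 -0.21360543  0.20444116]
blue 909 [0.49546294 0.1549776  0.06536815] [0.55307177 0.26982806 0.12435879]
pl 909 [0.51963655 0.2139994  0.09127454] [ 0.88024759 -0.14054234  0.45322404] tilt 26.950724242746404
wood 1581
((0.5896826386451721, 0.1831279993057251), (0.16939233243465424, 0.6486287713050842), 68.5926513671875)
[[0.25699999928474426, 0.22300000488758087], [0.8610000014305115, -0.014000000432133675], [0.9229999780654907, 0.14399999380111694], [0.3190000057220459, 0.3799999952316284]]
[[0.4050000011920929, -0.11299999803304672], [0.45399999618530273, -0.35199999809265137], [0.6420000195503235, -0.3140000104904175], [0.5929999947547913, -0.07500000298023224]]
side lid [
[... 370 characters left out ...]
65694  0.17030085] [ 0.45981265 -0.21437853  0.20273606]
blue 227 [0.48927319 0.15378941 0.05687289] [0.56881059 0.26744127 0.11617744]
pl 227 [0.50705919 0.20848855 0.08788234] [-0.91518544  0.15497259 -0.37204719] tilt 21.841928509264324
wood 718
((0.43518221378326416, 0.2283727526664734), (0.13928638398647308, 0.3145536780357361), 74.67496490478516)
[[0.26499998569488525, 0.2029999941587448], [0.5680000185966492, 0.11999999731779099], [0.6050000190734863, 0.2540000081062317], [0.3019999861717224, 0.3370000123977661]]
[[0.3970000147819519, -0.1120000034570694], [0.44600000977516174, -0.3529999852180481], [0.6309999823570251, -0.3149999976158142], [0.5809999704360962, -0.07400000095367432]]
```

```bash
cat >> h.py <<'E'
YAW=np.radians(11.55); CH=np.array([.519,-.213,0])
ux=np.array([np.cos(YAW),np.sin(YAW),0]); uy=np.array([-np.sin(YAW),np.cos(YAW),0]); uz=np.array([0,0,1.])
HINGE=CH+.095*ux+.150*uz
def knob(t):
    r,h=.160,.043
    return HINGE+ux*(-r*np.cos(t)+h*np.sin(t))+uz*(r*np.sin(t)+h*np.cos(t))
def tool(tilt,y=-uy,bx=ux):
    # pointing down, turned by tilt about y-line so the body leans to +bx
    z=-uz*np.cos(tilt)-bx*np.sin(tilt); return np.column_stack([np.cross(y,z),y,z])
def tcp(g,R): return g+.019*R[:,2]
def st():
    s=ctrl.read_state();print("t%.2f"%s["time_s"],"p",np.round(s["ee_pos"],4),"F",np.round(s["contact_force"],1),"w%.4f"%s["grip_width"],"gf%.1f"%s["gripper_force"]);return s
E
python3 - <<'E'
from h import *
s=st();print(np.round(s["ee_rot"],3).tolist())
c=dict(np.load("scene.npz"))
im=np.hstack([cv2.resize(c["img"][200:290,275:365],(400,400)),cv2.resize(c["img"][145:250,125:230],(400,400))])
cv2.imwrite("pics/crop.png",im[:,:,::-1])
for y in(uy,-uy):
  for t in (0,.5,1,1.5,1.75):
    for f in(0,.1,.2):
      R=tool(f*t,y);q=ctrl.ik(tcp(knob(t),R),R);print(t,f,y[1]>0,None if q is None else np.round(q))
E
```

```text
t0.10 p [ 0.5745 -0.      0.2132] F [ 0.4 -0.1  0.1] w0.0916 gf0.0
[[0.0, 1.0, -0.002], [1.0, -0.0, 0.0], [0.0, -0.002, -1.0]]
0 0 True [ -28.   14.  102.   -0.   64. -129.]
0 0.1 True [ -28.   14.  102.   -0.   64. -129.]
0 0.2 True [ -28.   14.  102.   -0.   64. -129.]
0.5 0 True [ -25.   14.   91.   -0.   75. -127.]
0.5 0.1 True [ -24.   15.   89.   -2.   78. -125.]
0.5 0.2 True [ -23.   17.   88.   -3.   80. -124.]
1 0 True [ -21.   19.   79.   -0.   83. -123.]
1 0.1 True [ -19.   21.   75.   -3.   89. -121.]
1 0.2 True [ -18.   24.   71.   -6.   95. -120.]
1.5 0 True [ -17.   25.   67.   -0.   87. -119.]
1.5 0.1 True [ -15.   30.   60.   -4.   97. -117.]
1.5 0.2 True [ -14.   35.   54.   -8.  107. -117.]
1.75 0 True [ -16.   29.   63.   -0.   88. -117.]
1.75 0.1 True [ -14.   35.   54.   -4.  100. -116.]
1.75 0.2 True [ -12.   41.   45.   -9.  113. -116.]
0 0 False [-28.  14. 102.  -0.  64.  51.]
0 0.1 False [-28.  14. 102.  -0.  64.  51.]
0 0.2 False [-28.  14. 102.  -0.  64.  51.]
0.5 0 False [-25.  14.  91.  -0.  75.  53.]
0.5 0.1 False [-24.  15.  89.  -2.  78.  55.]
0.5 0.2 False [-23.  17.  88.  -3.  80.  56.]
1 0 False [-21.  19.  79.  -0.  83.  57.]
1 0.1 False [-19.  21.  75.  -3.  89.  59.]
1 0.2 False [-18.  24.  71.  -6.  95.  60.]
1.5 0 False [-17.  25.  67.  -0.  87.  61.]
1.5 0.1 False [-15.  30.  60.  -4.  97.  63.]
1.5 0.2 False [-14.  35.  54.  -8. 107.  63.]
1.75 0 False [-16.  29.  63.  -0.  88.  63.]
1.75 0.1 False [-14.  35.  54.  -4. 100.  64.]
1.75 0.2 False [-12.  41.  45.  -9. 113.  64.]
```

View pics/crop.png

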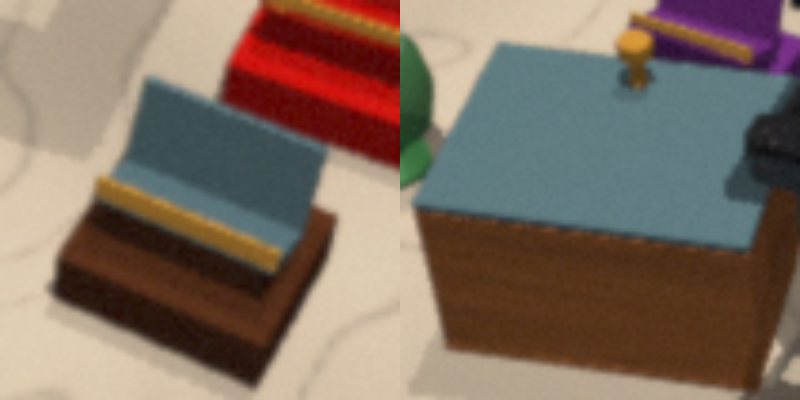

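The left crop shows the blue cradle, its brass lip and ledge on the dark block. The right crop shows the chest's blue lid with the brass knob, so both choices are confirmed. Next I open the lid.

Run:
```python
from h import *
R=tool(0)
ctrl.gripper_to(.06,15)
ctrl.goto(tcp(knob(0)+.07*uz,R),R)
ctrl.move_l(tcp(knob(0),R),speed=.1); st()
ctrl.gripper_to(.0,20); s=st()
if .022<s["grip_width"]<.034:
  for t in np.arange(.1,1.71,.1):
    R=tool(.15*t); ctrl.move_l(tcp(knob(t),R),R,speed=.1)
    if round(t*10)%4==0 : st()
  st()
```

```text
t2.61 p [ 0.4559 -0.2261  0.1745] F [ 0.3 -0.6  0.7] w0.0596 gf0.0
t3.22 p [ 0.456  -0.2284  0.1745] F [ 0.8 -6.  -0.3] w0.0269 gf20.0
t4.48 p [ 0.4835 -0.2231  0.2332] F [-0.1 -7.7 -1.1] w0.0272 gf20.0
t5.75 p [ 0.5312 -0.2138  0.2762] F [-0.4 -8.8  0.8] w0.0270 gf20.0
t7.02 p [ 0.5919 -0.202   0.2966] F [ 0.9 -9.2  3.4] w0.0270 gf20.0
t8.28 p [ 0.6557 -0.1896  0.2907] F [  2.4 -10.9   3.2] w0.0269 gf20.0
t8.60 p [ 0.6709 -0.1867  0.2851] F [  3.6 -11.1   2.7] w0.0271 gf20.0
```

Run:
```python
from h import *
for t in (1.78,1.85):
    R=tool(.15*t); ctrl.move_l(tcp(knob(t),R),R,speed=.06)
st(); ctrl.gripper_to(.06,15); ctrl.sleep(.2)
s=ctrl.read_state();R=s["ee_rot"];p=np.array(s["ee_pos"])
d=ux*np.sin(.33)+uz*np.cos(.33)
ctrl.move_l(p+.12*d,speed=.2)
# wrist look over the blue stand from in front
Rl=np.column_stack([[0,1,0],[1,0,0],[0,0,-1]]).astype(float)
ctrl.goto([.56,-.12,.46],Rl); ctrl.sleep(.15)
st()
for n in("scene","side","wrist"):
    c=cams.camera(n);np.savez(n+"2.npz",**c)
    if n!="side": cv2.imwrite(f"pics/{n}2.png",cv2.resize(c["img"][:,:,::-1],(800,600)))
print(c["origin"],np.round(c["rotation"],3).tolist(),c["fx"],c["cx"],c["cy"])
```

```text
t9.31 p [ 0.6922 -0.1825  0.274 ] F [  4.2 -11.5   3.4] w0.0269 gf20.0Traceback (most recent call last):
  File "<stdin>", line 7, in <module>
workcell.Unreachable: the arm cannot follow that straight line within its joint ranges
```

Run:
```python
from h import *
s=st();R=np.array(s["ee_rot"]);p=np.array(s["ee_pos"]);print(np.round(s["joint_positions"]))
d=ux*np.sin(.33)+uz*np.cos(.33)
for l in(.04,.06,.08,.1):
  for k in (.28,.2,.1,0):
    for e,dd in(("d",d),("half",ux*.16+uz),("up",uz)):
      q=ctrl.ik(p+l*dd,tool(k)); print(l,k,e,None if q is None else np.round(q))
```

```text
t10.18 p [ 0.6907 -0.1778  0.2737] F [-0.2 -1.2  0.3] w0.0601 gf0.0
[-12.  40.  46.  -7. 108.  65.]
0.04 0.28 d [-12.  42.  37.  -7. 115.  64.]
0.04 0.28 half [-12.  41.  39.  -7. 115.  64.]
0.04 0.28 up [-12.  40.  40.  -7. 114.  64.]
0.04 0.2 d [-13.  39.  43.  -5. 109.  65.]
0.04 0.2 half [-13.  38.  44.  -5. 109.  64.]
0.04 0.2 up [-13.  37.  45.  -5. 108.  64.]
0.04 0.1 d [-14.  35.  49.  -2. 101.  64.]
0.04 0.1 half [-14.  34.  50.  -3. 101.  64.]
0.04 0.1 up [-14.  33.  51.  -3. 100.  64.]
0.04 0 d [-15.  31.  55.  -0.  94.  64.]
0.04 0 half [-15.  31.  56.  -0.  93.  63.]
0.04 0 up [-15.  30.  57.  -0.  93.  63.]
0.06 0.28 d [-12.  43.  32.  -7. 119.  64.]
0.06 0.28 half [-12.  42.  34.  -7. 118.  64.]
0.06 0.28 up [-12.  41.  37.  -7. 117.  64.]
0.06 0.2 d [-13.  40.  38.  -5. 113.  64.]
0.06 0.2 half [-13.  39.  40.  -5. 112.  64.]
0.06 0.2 up [-13.  37.  42.  -5. 111.  64.]
0.06 0.1 d [-14.  36.  45.  -3. 105.  64.]
0.06 0.1 half [-14.  35.  46.  -3. 104.  64.]
0.06 0.1 up [-14.  34.  48.  -3. 103.  64.]
0.06 0 d [-15.  32.  51.  -0.  97.  64.]
0.06 0 half [-15.  31.  53. 
[... 403 characters left out ...]
. 108.  64.]
0.08 0.1 up [-14.  34.  45.  -3. 106.  64.]
0.08 0 d [-14.  33.  47.  -0. 100.  64.]
0.08 0 half [-15.  32.  49.  -0. 100.  64.]
0.08 0 up [-15.  30.  51.  -0.  99.  63.]
0.1 0.28 d [-11.  48.  17.  -8. 130.  63.]
0.1 0.28 half [-12.  45.  23.  -8. 127.  63.]
0.1 0.28 up [-12.  42.  28.  -8. 124.  63.]
0.1 0.2 d [-12.  43.  26.  -5. 121.  64.]
0.1 0.2 half [-13.  41.  30.  -5. 120.  64.]
0.1 0.2 up [-13.  38.  34.  -5. 117.  63.]
0.1 0.1 d [-13.  38.  35.  -3. 112.  64.]
0.1 0.1 half [-14.  36.  38.  -3. 111.  64.]
0.1 0.1 up [-14.  34.  42.  -3. 109.  63.]
0.1 0 d [-14.  34.  42.  -0. 104.  64.]
0.1 0 half [-15.  32.  45.  -0. 103.  64.]
0.1 0 up [-15.  30.  48.  -0. 102.  63.]
```

Run:
```python
from h import *
p=np.array(ctrl.read_state()["ee_pos"])
d=ux*np.sin(.33)+uz*np.cos(.33)
ctrl.move_l(p+.04*d,speed=.15)
ctrl.move_l(p+.105*d,tool(.1),speed=.15);st()
Rl=tool(0)
ctrl.goto([.47,-.08,.42],Rl); ctrl.sleep(.15)
st()
for n in("scene","side","wrist"):
    c=cams.camera(n);np.savez(n+"2.npz",**c)
    if n!="side": cv2.imwrite(f"pics/{n}2.png",cv2.resize(c["img"][:,:,::-1],(800,600)))
print(c["origin"],np.round(c["rotation"],3).tolist(),c["fx"],c["cx"],c["cy"])
```

```text
t11.18 p [ 0.7236 -0.1711  0.3731] F [ 1.3  0.7 -0.8] w0.0599 gf0.0
t12.40 p [ 0.4714 -0.0804  0.419 ] F [-0.2 -0.4 -0.4] w0.0600 gf0.0
[ 0.55017095 -0.06364575  0.5892732 ] [[0.201, -0.939, -0.281], [-0.98, -0.193, -0.057], [-0.001, 0.286, -0.958]] 297.3186396354542 257.2320892344693 192.29341198803073
```

View pics/scene2.png

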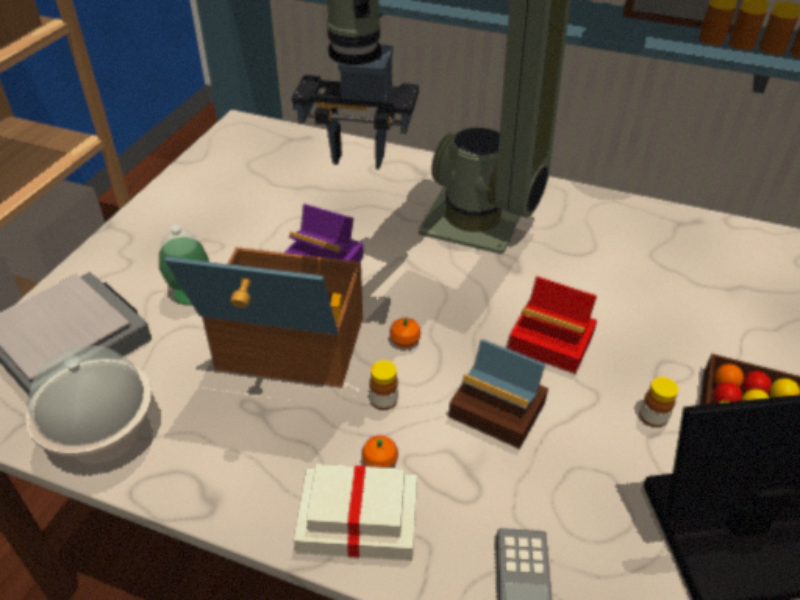

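View pics/wrist2.png

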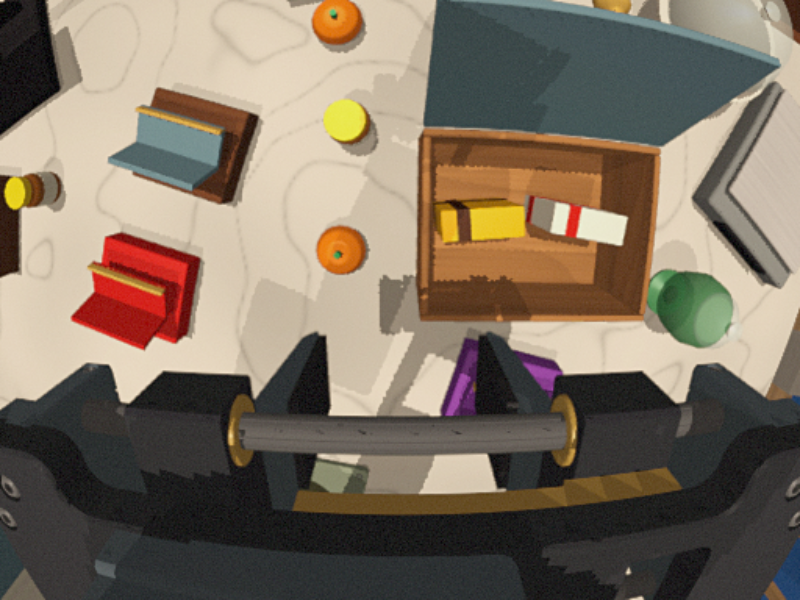

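The scene view shows the lid back on its stop (245,295), with gold visible inside at (336,300). The wrist view shows the gold carton's top at (480,218), the white carton at (580,222), and the blue cradle at (175,145) with its lip at (180,120).

```bash
cat >> h.py <<'E'
def fcloud(c):
    z=c["z_map"]; v,u=np.mgrid[:z.shape[0],:z.shape[1]]
    x,y=u-c["cx"],v-c["cy"]; r=np.hypot(x,y)+1e-9; k=np.tan(np.minimum(r/c["fx"],1.4))/r*z
    P=np.dstack([x*k,y*k,z])@np.array(c["rotation"]).T+np.array(c["origin"]); P[z==0]=np.nan
    return P
def sel(c,P,lo,hi,box,zr,er=2):
    h=cv2.cvtColor(c["img"],cv2.COLOR_RGB2HSV)
    m=np.all((h>=lo)&(h<=hi),2)
    m=cv2.erode(m.astype(np.uint8),np.ones((er,er)))>0
    m&=(P[...,2]>zr[0])&(P[...,2]<zr[1])&(P[...,0]>box[0])&(P[...,0]<box[1])&(P[...,1]>box[2])&(P[...,1]<box[3])
    return P[m]
def rect(Q): return cv2.minAreaRect(np.asarray(Q)[:,:2].astype(np.float32))
def cradle(Bd,lab):
    # plane of board face, tilt fixed 20 deg
    q=Bd.mean(0);w=np.linalg.svd(Bd-q)[2][2];w=w*np.sign(w[0])
    print(lab,len(Bd),"tilt",np.degrees(np.arcsin(w[2])),"yaw",np.degrees(np.arctan2(w[1],w[0])),"zr",Bd[:,2].min(),Bd[:,2].max())
    for psi in (np.arctan2(w[1],w[0]),):
        ex=np.array([np.cos(psi),np.sin(psi),0]);ey=np.array([-ex[1],ex[0],0])
        n=ex*np.cos(.349)+uz*np.sin(.349)
        y=Bd@ey; ym=(np.percentile(y,.5)+np.percentile(y,99.5))/2
        xo=np.median(((Bd-[0,0,.075])@n+.016)/np.cos(.349))
        print("   width",np.ptp(y),"origin",ex*xo+ey*ym)
E
python3 - <<'E'
from h import *
c=dict(np.load("wrist2.npz"));P=fcloud(c)
box=(.4,.65,-.36,-.06)
for n,lo,hi in(("gold",(0,90,20),(35,255,255)),("white",(0,0,110),(180,70,255)),("yel",(18,120,60),(35,255,255))):
    Q=sel(c,P,lo,hi,box,(.124,.139) ,1); Q=Q[np.linalg.norm(Q[:,:2]-np.median(Q[:,:2],0),axis=1)<.06]
    print(n,len(Q),rect(Q) if len(Q) else 0,np.median(Q,0))
R=P[(P[...,2]>.143)&(P[...,2]<.157)&(P[...,0]>.38)&(P[...,0]<.66)&(P[...,1]<-.06)&(P[...,1]>-.37)];print("rim",len(R),rect(R),np.median(R[:,2]))
B=sel(c,P,(85,35,20),(115,255,255),(.4,.65,.1,.32),(.05,.13)); print("blue",len(B),B.min(0),B.max(0))
cradle(B[(B[:,2]>.085)&(B[:,2]<.12)],"wrist")
T=B[B[:,2]>.118];print("top",len(T),T.mean(0),rect(T))
L=sel(c,P,(12,90,90),(30,255,255),(.45,.68,.1,.3),(.06,.12),1);print("lip",len(L),rect(L),L[:,2].min(),L[:,2].max())
W=sel(c,P,(0,60,10),(16,255,140),(.4,.68,.08,.32),(.036,.053));print("blk",len(W),rect(W))
c=dict(np.load("scene2.npz"));P=cloud(c)
B=sel(c,P,(85,35,20),(115,255,255),(.4,.65,.1,.32),(.05,.13));cradle(B[(B[:,2]>.085)&(B[:,2]<.12)],"scene")
L=sel(c,P,(12,90,90),(30,255,255),(.45,.68,.1,.3),(.06,.12),1);print("lip",len(L),rect(L),L[:,2].min(),L[:,2].max())
W=sel(c,P,(0,60,10),(16,255,140),(.4,.68,.08,.32),(.036,.053));print("blk",len(W),rect(W))
E
```

```text
gold 1000 ((0.5163211822509766, -0.17054644227027893), (0.032769400626420975, 0.10639408230781555), 16.173721313476562) [ 0.51277097 -0.15685511  0.13244443]
white 774 ((0.5372866988182068, -0.26510459184646606), (0.03260766714811325, 0.08560892939567566), 3.86909818649292) [ 0.53749446 -0.269215    0.13237099]
yel 946 ((0.511378824710846, -0.15336620807647705), (0.032722827047109604, 0.085628442466259), 16.024681091308594) [ 0.51253284 -0.15874157  0.13237389]
rim 2912 ((0.521716833114624, -0.2149530053138733), (0.1941625028848648, 0.2510281205177307), 11.332194328308105) 0.1490190317433739
blue 1945 [0.48969953 0.14459525 0.06197024] [0.56465401 0.26588268 0.12477097]
wrist 556 tilt 19.953637058368077 yaw -9.277235325852242 zr 0.08506089665790117 0.1199271387115215
   width 0.11258913179982927 origin [0.53785334 0.20296769 0.        ]
top 250 [0.50170847 0.20494707 0.12194684] ((0.5024459958076477, 0.20955410599708557), (0.11329901963472366, 0.008461033925414085), 80.74684143066406)
lip 247 ((0.5637843608856201, 0.20330208539962769), (0.11902954429388046, 0.008517712354660034), 80.99041748046875) 0.08057361643005279 0.09466142631006275
blk 1314 ((0.5350837707519531, 0.20465412735939026), (0.1359245330095291, 0.115778848528862), 81.16685485839844)
scene 490 tilt 21.068662639054878 yaw -8.625933483906724 zr 0.08520239943319918 0.11991301823797662
   width 0.11251145086953068 origin [0.54031108 0.20929096 0.        ]
lip 237 ((0.5607260465621948, 0.20334893465042114), (0.1194058284163475, 0.0257120244204998), 80.380859375) 0.07336310522642486 0.09510162877788542
blk 804 ((0.494520366191864, 0.22310593724250793), (0.13730990886688232, 0.22324752807617188), 76.77375030517578)
```

```bash
cat >> h.py <<'E'
def frame(yaw,tilt=0):
    ex=np.array([np.cos(yaw),np.sin(yaw),0]);ey=np.array([-ex[1],ex[0],0])
    cx=ex*np.cos(tilt)+uz*np.sin(tilt); cz=-ex*np.sin(tilt)+uz*np.cos(tilt)
    return cx,ey,cz
def grasp_R(cx,cy,cz): return np.column_stack([cy,cx,-cz])
GOLD=np.array([.5114,-.1534,.008]);GY=np.radians(16.0)
CR=np.array([.5386,.2059,.075]);CY=np.radians(-9.1);TILT=np.radians(20)
HG=.109
E
python3 - <<'E'
from h import *
F=frame(GY);R=grasp_R(*F);g=GOLD+HG*uz
A=frame(CY,TILT);R2=grasp_R(*A)
for z in(0,.1,.17):print(ctrl.ik(tcp(g+z*uz,R),R) is not None)
for z in(0,.06,.12):
    q=ctrl.ik(tcp(CR+(HG+z)*A[2]+.004*A[0],R2),R2);print(None if q is None else np.round(q))
ctrl.goto(tcp(g+.12*uz,R),R)
ctrl.move_l(tcp(g,R),speed=.1);s0=st()
ctrl.gripper_to(0,25);s=st()
if .028<s["grip_width"]<.036:
    ctrl.move_l(tcp(g+.01*uz,R),speed=.05);st()
    ctrl.move_l(tcp(g+.175*uz,R),speed=.12);st()
E
```

```text
True
True
True
[ 28.  12. 111. -18.  43.  49.]
[ 30.   7. 107. -16.  51.  48.]
[ 32.   3. 103. -15.  59.  47.]
t15.46 p [ 0.5119 -0.1536  0.0986] F [-0.5  0.  -0.5] w0.0599 gf0.0
t16.00 p [ 0.5115 -0.1534  0.0981] F [ 0.  -0.   0.9] w0.0319 gf25.0
t16.35 p [ 0.5116 -0.1535  0.1083] F [-0.4  0.2 -1.8] w0.0319 gf25.0
t17.88 p [ 0.511  -0.1533  0.2722] F [ 0.7  0.1 -1.3] w0.0320 gf25.0
```

Run:
```python
from h import *
A=frame(CY,TILT);R2=grasp_R(*A)
f=lambda z,x: tcp(CR+(HG+z)*A[2]+x*A[0],R2)
ctrl.goto(f(.11,.006),R2)
ctrl.move_l(f(.03,.005),speed=.1); ctrl.sleep(.3); st()
c=cams.camera("scene");np.savez("scene3.npz",**c)
w=cams.camera("wrist")
P=cloud(c)
G=sel(c,P,(15,120,60),(35,255,255),(.45,.68,.1,.3),(.1,.3),1)
n=np.linalg.svd(G-G.mean(0))[2]
print(len(G),G.min(0),G.max(0),(G-CR)[:, :].mean(0)@np.column_stack(A), n[2], A[0])
L=(G-CR)@np.column_stack(A);print(np.percentile(L,[1,5,50,95,99],axis=0))
cv2.imwrite("pics/p3.png",np.hstack([cv2.resize(c["img"][150:300,270:420],(400,400)),cv2.resize(w["img"],(400,300))[np.r_[0:300,np.full(100,299)]]])[:,:,::-1])
```

```text
t20.52 p [0.5028 0.2118 0.1899] F [-0.5 -0.1 -2.6] w0.0320 gf25.0
1055 [0.45310837 0.16309701 0.10686974] [0.55754437 0.25629612 0.29985719] [0.01927046 0.00154074 0.10068963] [ 0.92279846 -0.08186553  0.37648512] [ 0.92786547 -0.14861997  0.34202014]
[[-0.01350336 -0.04246251  0.03059399]
 [-0.0010447  -0.03930978  0.03449858]
 [ 0.02108369 -0.00111019  0.09981791]
 [ 0.02593744  0.04105346  0.15620712]
 [ 0.04531547  0.04188824  0.22497005]]
```

View pics/p3.png

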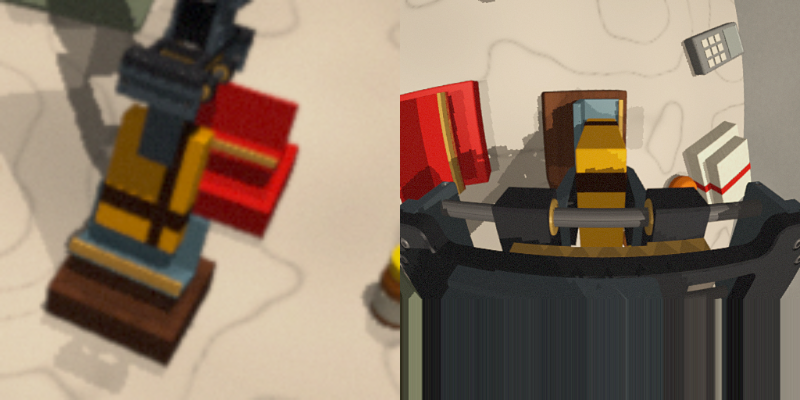

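The picture shows the carton held square over the cradle (150,190 in the left half), its base about 30 mm above the ledge and centred. I lower it by feel.

Run:
```python
from h import *
A=frame(CY,TILT);R2=grasp_R(*A)
f=lambda z,x: tcp(CR+(HG+z)*A[2]+x*A[0],R2)
M=np.column_stack(A)
F=lambda: np.array(ctrl.read_state()["contact_force"])@M
ctrl.move_l(f(.007,.005),speed=.06); ctrl.sleep(.2); F0=F(); print(F0)
z=.007
while z>-.007:
    z-=.001; ctrl.move_l(f(z,.005),speed=.02); d=F()-F0
    if d[2]>3: break
print("ledge",z,d)
z+=.0004
x=.005; F1=F()
while x>-.007:
    x-=.001; ctrl.move_l(f(z,x),speed=.02); d=F()-F1
    if d[0]>3.5: break
print("board",x,d);st()
```

```text
[-0.84815382 -0.57154218 -1.71872223]
ledge -0.001 [-2.00128449 -0.46895231  8.62994917]
board 0.003 [ 4.63587832 -0.9189807  -1.14227847]
t23.85 p [0.512  0.2103 0.1609] F [-0.6 -1.9  6. ] w0.0315 gf25.0
```

Run:
```python
from h import *
A=frame(CY,TILT);R2=grasp_R(*A);M=np.column_stack(A)
f=lambda z,x: tcp(CR+(HG+z)*A[2]+x*A[0],R2)
F=lambda: np.array(ctrl.read_state()["contact_force"])@M
z=-.0002;x=.003
while x>-.005:
    ctrl.move_l(f(z,x),speed=.02); d=F(); print(round(x,4),np.round(d,1))
    if d[0]>9: break
    x-=.001
```

```text
0.003 [ 0.8 -0.3  3.1]
0.002 [0.8 1.1 3.1]
0.001 [0.  0.5 2.7]
0.0 [3.3 0.3 2.7]
-0.001 [ 5.9 -1.   0.7]
-0.002 [ 8.5 -2.2 -1.8]
-0.003 [10.5 -2.7 -1.9]
```

Run:
```python
from h import *
A=frame(CY,TILT);R2=grasp_R(*A);M=np.column_stack(A)
f=lambda z,x: tcp(CR+(HG+z)*A[2]+x*A[0],R2)
ctrl.move_l(f(-.0008,-.0005),speed=.02); print(np.array(ctrl.read_state()["contact_force"])@M)
ctrl.gripper_to(.036,3); ctrl.sleep(.2); ctrl.gripper_to(.060); ctrl.sleep(.2); st()
ctrl.move_l(f(.10,-.0005),speed=.1)
Rl=grasp_R(*frame(0)); ctrl.goto([.40,.0,.40],Rl); ctrl.sleep(.3); st()
c=cams.camera("scene");w=cams.camera("wrist")
P=cloud(c)
G=sel(c,P,(15,100,60),(35,255,255),(.45,.68,.1,.3),(.1,.22),1)
L=(G-CR)@M;print(len(G),np.percentile(L,[1,5,50,95,99],axis=0))
Fr=L[(L[:,0]>.008)&(L[:,2]<.115)];n=np.linalg.svd(Fr-Fr.mean(0))[2][2];print("front x",np.median(Fr[:,0]),"n",n)
cv2.imwrite("pics/p4.png",np.hstack([cv2.resize(c["img"],(533,400))[:,:],cv2.resize(c["img"][180:290,265:340],(260,400))])[:,:,::-1])
Pw=fcloud(w);Q=sel(w,Pw,(12,90,20),(35,255,255),(.4,.6,.1,.3),(.17,.21),1);print("top",len(Q),rect(Q) if len(Q) else 0,"exp",CR+.125*A[2])
```

```text
[ 3.56875022 -0.49894201  5.87369674]
t27.13 p [0.508  0.2108 0.1587] F [-0.  -0.3 -0.3] w0.0599 gf0.0
t29.65 p [0.4    0.0006 0.3995] F [-0.2 -0.6  0.6] w0.0600 gf0.0
1024 [[-0.01277725 -0.0421674   0.02064349]
 [-0.00566658 -0.03895502  0.02714387]
 [ 0.01631904 -0.0026279   0.08843309]
 [ 0.02017435  0.04081671  0.12366584]
 [ 0.02174164  0.04168124  0.12470106]]
front x 0.017012283477148282 n [-0.99987816 -0.0073359  -0.01377838]
top 1170 ((0.5003495216369629, 0.20597921311855316), (0.07558930665254593, 0.04030030965805054), 80.46427917480469) exp [0.49638557 0.21266166 0.19246158]
```

View pics/p4.png

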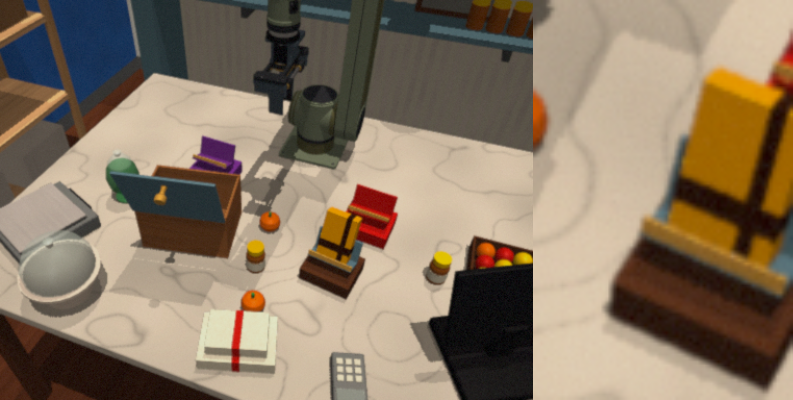

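The picture shows the gold carton seated squarely behind the lip at (340,240). The lid is open at (170,195), and the bystanders show no visible change. The carton's measured tilt and squareness are within about 1 degree, it is centred within about 1 mm, and its top is at z = 0.125 as it should be.

```bash
python3 -c "
from h import *
print(hand_in())"
```

```text
the job is handed in; nothing more can be done
None
```

The job is handed in after about 30 s of robot time: the lid rests open on its stop, and the gold carton stands upright against the back board of the blue stand, about 1 mm off centre by my last measurement; no verdict was returned.

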